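# Swap the dust plug for the bayonet cap and hold the cap at its half-way vent position

### The job

Swap the orange dust plug in the neck of the white header tank and the blue bayonet cap in the steel parts dish: stand the plug upright in the dish, and fit the cap in the neck, pressed down with its lugs through the slots at the white marks. Then turn the cap clockwise (seen from above) only half-way, until the white stripe on its grip bar points at the yellow mark, never on to the red mark where it locks. Finish like that: keep hold of the cap there, do not let go, and leave the other things on the bench undisturbed.

Things in the scene. Friction and masses are not known exactly. Their poses are not given: they have to be found in the camera images.
- header_tank: White tank fixed to the bench, origin under its centre, z up. Foot 150 (x) x 120 (y) mm, white body 130 x 96 mm and 52 mm high; on its centre a black round neck, 72 mm in diameter, rises to 85 mm. In the neck a sprung seal starts 10 mm below the rim and pushes up on the cap with 2 N at first touch, 4.5 N with the cap fully down
- neck_mouth (a point): Centre of the neck's rim, 85 mm above the bench, axes as the tank's. Round bore 42 mm in diameter with two slots, 14 mm wide, out to radius 28 mm at the tank's +x and -x (white marks). The lip is 8 mm thick; under it the cap's lugs can turn clockwise only, to a stop at about 93 degrees. The neck is the same after a half turn
- slot_mark: White painted marks on the neck at the two slots. Origin at the centre of the rim; its x axis runs through both slots (same direction as the tank's x)
- half_mark: Yellow painted half-way marks on the neck's rim and side, at both ends of one diameter. Origin at the centre of the rim; its x axis runs along the marks, 45 degrees clockwise from the slots (the tank's x axis turned by -45 degrees about z)
- lock_mark: Red painted lock marks on the neck. Origin at the centre of the rim; its x axis runs along the marks, 90 degrees clockwise from the slots. Within 15 degrees of this the cap counts as locked. If the cap is not pressed down, a click rib is felt from about 58 degrees
- dish_floor (a point): Centre of the inner floor of the round steel parts dish, 4 mm above the bench. The dish is held fast to the bench, 96 mm across outside, 84 mm inside, wall top 15 mm above the bench
- bayonet_cap: Blue cap, about 100 g; origin at the centre of the flange's underside, x along grip bar and lugs, z up; the same after a half turn. Flange 60 mm in diameter, 6 mm thick. Below it a spigot 38 mm in diameter, 16 mm long, flat end to stand on, with two lugs at its lower end at +x and -x, out to radius 26 mm, 10 mm wide, 5 mm high. Starts standing in the dish at any yaw
- cap_grip (a point): Grasp centre of the cap, in the middle of its upright grip bar, 30 mm above the flange's underside. The bar is 56 mm long (cap's x), 16 mm thick (y), and stands from 6 to 46 mm above the flange's underside; white stripes at both ends of the bar
- cap_flange (a point): Centre of the underside of the cap's flange; fully pressed down it meets the neck's rim. The seal may lift it 3 mm with the lugs under the lip, or about 5 mm with the lugs still in the slots; with the lugs standing on the lip it is 16 mm up. Axes as the cap's
- plug_grip (a point): Grasp centre of the orange dust plug, on the axis of its round upright knob (32 mm in diameter, from 6 to 46 mm above the flange's underside), 30 mm above the underside of its flange. Flange 60 mm in diameter, 6 mm thick; below it a plain spigot 32 mm in diameter and 8 mm long with a flat end to stand on. About 60 g. It starts loose in the neck with its flange on the rim and lifts straight out
- plug_flange (a point): Centre of the underside of the dust plug's flange; 8 mm above the floor when the plug stands. z is up as it stands
- dust_plug: The dust plug; its origin is at plug_flange
- spanner_13: Bystander: steel spanner 27 x 164 x 8 mm lying on the bench, origin at its underside's centre, long along its y
- jar_screws: Bystander: glass jar with black lid, 66 mm in diameter, 90 mm high, origin at its underside's centre
- masking_tape: Bystander: cream roll of tape lying flat, 92 mm in diameter, 24 mm high, origin at its underside's centre
- sanding_block: Bystander: brown block 63 x 101 x 32 mm, origin at its underside's centre, long along its y
There are look-alikes about, which are no part of the job. Of the things shaped like the bayonet_cap, the blue one is meant.

How it is judged:
On the way, in this order (a step that is already met when the one before it is completed fails the run):
1. the dust plug stands upright in the dish, let go (horizontal distance between plug_flange and dish_floor below 0.02 m and z of plug_flange in the frame of dish_floor below 0.011 m and angle between dust_plug's own z axis and vertical below 0.1 rad and contact force between the fingers and dust_plug below 0.05 N), for 0.2 s.
2. the cap is pressed down in the neck with its lugs through the slots (horizontal distance between cap_flange and neck_mouth below 0.005 m and z of cap_flange in the frame of neck_mouth below 0.004 m and angle between the x axis of bayonet_cap and the x axis of slot_mark, either way round below 0.3 rad).
At the end, for the whole second after the job is handed in: The cap is in the neck with its flange within 4.5 mm of the rim, its bar within 0.2 rad (11 degrees) of the yellow half-way marks, centred within 5 mm, upright and still, gripped by the fingers with more than 1.5 N; the dust plug stands upright on the dish's floor within 20 mm of its centre (horizontal distance between cap_flange and neck_mouth below 0.005 m and z of cap_flange in the frame of neck_mouth below 0.0045 m and angle between the x axis of bayonet_cap and the x axis of half_mark, either way round below 0.2 rad and angle between bayonet_cap's own z axis and vertical below 0.12 rad and contact force between the fingers and bayonet_cap above 1.5 N and angular speed of bayonet_cap below 0.15 rad/s and linear speed of bayonet_cap below 0.02 m/s and horizontal distance between plug_flange and dish_floor below 0.02 m and z of plug_flange in the frame of dish_floor below 0.011 m and angle between dust_plug's own z axis and vertical below 0.1 rad); the arm keeps its last pose, push and grip.
It fails at once if the cap is turned to the lock (horizontal distance between cap_flange and neck_mouth below 0.005 m and z of cap_flange in the frame of neck_mouth below 0.0045 m and angle between the x axis of bayonet_cap and the x axis of lock_mark, either way round below 0.26 rad).
It fails at once if a bystander is moved more than 30 mm (distance of any of spanner_13, jar_screws, masking_tape, sanding_block from where it was at the start of the episode above 0.03 m).
It also fails if it takes over 67 s, if anything falls off the work surface, if the arm or the gripper's body presses on something with over 40 N, if the wrist force passes 120 N, or if a joint passes its speed limit or range.

### The arm

A 6-joint arm with a two-finger parallel gripper is mounted at the origin on a cart in front of the work surface, level with it; the furniture and walls round the work are solid. World frame = base frame: x ahead of the robot, y to its left, z up, the work surface at z = 0. Lengths are in m, angles in rad, forces in N, time in s.
With the tool pointing down it reaches from about 0.35 to 0.725 m from the base axis. Payload 4.3 kg.
Tool frame: the origin (TCP) lies between the finger pads; the fingertips stand 25 mm ahead of it and the grasp point (between the pads) lies 6 mm ahead of it; z points along the fingers, y is the line along which they close (so a half turn about z gives the same grasp; the last joint's range is limited). The gripper opens to 85 mm and grips with 20 to 120 N. Pads are 22 mm wide; open, the fingers measure 114 mm over their backs; the gripper's body (76 mm by 85 mm) begins 54 mm behind the grasp point. The pads swing forward as they close: fully open they stand 13 mm farther back than shut.
Start: joints at [-1.32, 0.377, 0.081, 1.274, 0, 1.46], TCP at [0.203, -0.538, 0.256] pointing down, gripper open.
Joint ranges: [-2.72, 2.72], [-0.84, 1.66], [-1.02, 1.22], [-1.77, 2.12], [-1.37, 1.28], [-3.14, 3.14]. Speed limits (rad/s): [2.57, 2.57, 3.14, 3.14, 3.14, 3.14].

### API

Orientations are given as [roll, pitch, yaw] about the fixed x, y, z axes, in that order (R = Rz(yaw) Ry(pitch) Rx(roll)).
In Python, from station import sensors, imaging, job gives the robot as it stands. The module is installed in compiled form; this text tells all that it offers.
- The arm moves only by the tool jog_arm, never from a script. Its argument "plan" is a list of rows, each a list of 7 numbers: the turn, a rotation vector about the tool's x, y, z in rad, then the shift along the tool's x, y, z in m, then the finger opening in m, from 0 to 0.0854. A call has 1 to 10 rows; each row shifts and turns the commanded pose from where the row before left it, along the tool's axes as they then stand; what a row does not reach is not made up. A row lasts 1/12 s, in which the tool goes at most 41.7 mm and 7.16 degrees, less where a joint would pass 70% of its speed; a pose out of reach is approached as far as the arm can. A call with a gripper value outside its range is refused whole. The fingers move at their own pace and stop on an object; "grip_force" is the grip in N (left out, the last holds). Time passes only in rows, so rows that do not move let the fingers close. It gives the time, the measured TCP pose, the force, the opening and the grip force at its end, in the units of the state.
- sensors.sense(): the state, without advancing time (a new reading comes with each control period).
- imaging.capture(name): name is "scene" or "top" or "wrist"; returns a dict with "image" (420x560x3 uint8, red, green, blue), "range_z" (420x560 float32, m along the optical axis (not along the pixel's ray), 0 where there is no reading), "fx", "fy", "cx", "cy" (pixels), "D" ([k1, k2, p1, p2, k3] as OpenCV has them; the pictures are not rectified), "rvec" (rotation vector, rad) and "tvec" (3), from world to camera coordinates, as OpenCV has them; the wrist camera has in their place "tool_from_camera" (4x4, takes a point from camera to tool coordinates, whose origin is the TCP and whose axes are the flange's). Camera axes: x right, y down, z forward; pixel columns grow to the right and rows downward; lengths in m; the calibration is good to about 2 mm. A picture is of the moment at which its call begins: read the wrist's pose just before it.
- job.sign_off(): hands the job in; it is judged then, once.
Trained networks look in a picture, given as the dict that the camera call returned (one of the last four; its "shot" number tells which), for a name from the list of things; names that differ only in an ending like _2 or _b are one class to them, and where a whole thing is asked for, a point or a joint stands for the part that bears it (a point fixed in the world has none). Each returns a list of dicts, best first, with "confidence" (0 to 1); they miss things now and then, are a little off and sometimes report something else, mostly with a low value. They report only what shows in the picture. A call takes as long as a camera call. They do not tell look-alikes from the thing itself.
- imaging.cut_out(name, picture): "region" (420x560 bool, what is visible of it) and "at" ([column, row] in pixels, amid what is visible of it).
- imaging.tip_of(name, picture): "at" ([column, row] in pixels: a listed point, or the origin of a listed thing).
The state is a dict: "time": time; "q": joint angles; "joint_velocities": joint speeds; "effort": joint torques, N m; "ee_pos": TCP position; "eef_rot": TCP orientation; "ft_force": force on the tool from outside, world axes, zero at the start; "wrist_torque": the same for the moment, N m; "width": finger opening in m; "finger_force": force on a finger pad.
Only numpy, scipy, OpenCV 4.12 (cv2) and the standard library are available. Lean on these libraries where they do the work, as an engineer would, in place of code of your own. Each camera call takes 0.05 s, during which the arm holds its last target. There are 200 camera calls.

## Working session

There is one attempt and no reset: what is moved stays moved. The work goes in short steps, Python scripts to look and compute and a tool call to move; the robot and the scene stay as the last step left them, time stands still between calls to the robot, and variables do not carry over. Pictures are saved under pics/ and viewed, at most 10 in all, crops included, and the job is handed in when it is done.

Besides the shell and the picture viewer there is one more tool, called in YAML: its name, and indented under it one key for each argument. jog_arm: Moves the arm, as the interface text tells. Its arguments: {"type":"object","properties":{"plan":{"type":"array","items":{"type":"array","items":{"type":"number"}}},"grip_force":{"type":"number"}},"required":["plan"]}

```bash
mkdir -p pics; cat > h.py <<'E'
import numpy as np, cv2
from station import sensors, imaging, job
from scipy.spatial.transform import Rotation as R
def cap(name):
    s=sensors.sense(); p=imaging.capture(name)
    if name=="wrist":
        T=np.eye(4); T[:3,:3]=R.from_euler('xyz',s["eef_rot"]).as_matrix(); T[:3,3]=s["ee_pos"]
        p["W"]=T@np.array(p["tool_from_camera"])
    else:
        r=cv2.Rodrigues(np.array(p["rvec"],float))[0]; T=np.eye(4); T[:3,:3]=r.T; T[:3,3]=-r.T@np.array(p["tvec"],float).ravel(); p["W"]=T
    p["K"]=np.array([[p["fx"],0,p["cx"]],[0,p["fy"],p["cy"]],[0,0,1]],float); p["Dv"]=np.array(p["D"],float)
    return p
def rays(p,px):
    n=cv2.undistortPoints(np.array(px,float).reshape(-1,1,2),p["K"],p["Dv"]).reshape(-1,2)
    return np.c_[n,np.ones(len(n))]
def at_z(p,px,z):
    d=rays(p,px)@p["W"][:3,:3].T; o=p["W"][:3,3]
    return o+d*((z-o[2])/d[:,2])[:,None]
def depth_pts(p,px):
    px=np.array(px).reshape(-1,2); z=p["range_z"][px[:,1].astype(int),px[:,0].astype(int)]
    return (rays(p,px)*z[:,None])@p["W"][:3,:3].T+p["W"][:3,3]
def tri(ps,pxs):
    A=np.zeros((3,3));b=np.zeros(3)
    for p,x in zip(ps,pxs):
        d=p["W"][:3,:3]@rays(p,[x])[0]; d/=np.linalg.norm(d); M=np.eye(3)-np.outer(d,d); A+=M; b+=M@p["W"][:3,3]
    return np.linalg.solve(A,b)
def save(p,f,crop=None,scale=1):
    im=p["image"][:,:,::-1]
    if crop: im=im[crop[1]:crop[3],crop[0]:crop[2]]
    cv2.imwrite("pics/"+f,cv2.resize(im,None,fx=scale,fy=scale))
E
python3 - <<'E'
from h import *
a=cap("scene"); b=cap("top")
cv2.imwrite("pics/a.png",cv2.resize(np.vstack([a["image"],b["image"]])[:,:,::-1],(400,600)) if 0 else cv2.resize(np.hstack([a["image"],b["image"]])[:,:,::-1],(800,300)))
save(b,"top.png",None,1.4)
for n,p in(("scene",a),("top",b)):
    print(n,p["W"][:3,3])
    for k in["header_tank","neck_mouth","bayonet_cap","cap_grip","cap_flange","plug_grip","plug_flange","dish_floor","spanner_13","jar_screws","masking_tape","sanding_block"]:
        for d in imaging.tip_of(k,p)[:3]: print(k,np.round(d["at"]),round(d["confidence"],2),np.round(depth_pts(p,[d["at"]])[0],3))
E
```

```text
scene [-0.05478034  0.78957969  0.85427308]
header_tank [256. 265.] 0.64 [0.487 0.189 0.049]
neck_mouth [255. 242.] 0.95 [0.505 0.168 0.104]
bayonet_cap [343. 189.] 0.8 [ 0.513 -0.29   0.021]
bayonet_cap [284. 213.] 0.77 [ 0.583 -0.052  0.025]
bayonet_cap [363. 225.] 0.7 [ 0.357 -0.147  0.037]
cap_grip [330. 199.] 0.87 [ 0.493 -0.17   0.056]
cap_grip [284. 204.] 0.84 [ 0.583 -0.054  0.06 ]
cap_grip [278. 224.] 0.84 [0.537 0.032 0.059]
cap_flange [324. 204.] 0.83 [ 0.51  -0.169  0.028]
cap_flange [360. 226.] 0.79 [ 0.369 -0.15   0.023]
cap_flange [279. 233.] 0.77 [0.536 0.031 0.025]
plug_grip [253. 233.] 0.55 [0.513 0.167 0.129]
plug_flange [252. 242.] 0.87 [0.514 0.17  0.101]
dish_floor [324. 203.] 0.87 [ 0.509 -0.167  0.033]
spanner_13 [220. 246.] 0.61 [0.645 0.165 0.007]
jar_screws [321. 172.] 0.57 [ 0.634 -0.333  0.015]
masking_tape [233. 344.] 0.84 [ 0.39   0.384 -0.001]
sanding_block [383. 198.] 0.84 [ 0.388 -0.343  0.011]
top [0.29847454 0.01796817 1.28385937]
header_tank [231. 222.] 0.65 [0.498 0.147 0.092]
neck_mouth [229. 212.] 0.57 [0.517 0.148 0.131]
bayonet_cap [282. 210.
[... 171 characters left out ...]
 0.065]
cap_grip [356. 225.] 0.83 [ 0.495 -0.181  0.068]
cap_grip [396. 216.] 0.82 [ 0.52  -0.291  0.064]
cap_flange [309. 196.] 0.93 [ 0.576 -0.057  0.056]
cap_flange [350. 221.] 0.81 [ 0.509 -0.17   0.041]
cap_flange [350. 270.] 0.73 [ 0.378 -0.164  0.057]
plug_grip [226. 211.] 0.93 [0.519 0.157 0.131]
plug_grip [227. 216.] 0.74 [0.507 0.153 0.131]
plug_flange [226. 215.] 0.6 [0.508 0.155 0.132]
dish_floor [350. 224.] 0.76 [ 0.503 -0.17   0.026]
spanner_13 [231. 176.] 0.8 [0.645 0.16  0.003]
jar_screws [414. 181.] 0.61 [ 0.614 -0.342  0.07 ]
jar_screws [226. 214.] 0.61 [0.509 0.155 0.133]
masking_tape [146. 266.] 0.61 [0.387 0.389 0.002]
sanding_block [426. 263.] 0.7 [ 0.398 -0.374  0.03 ]
```

View pics/top.png

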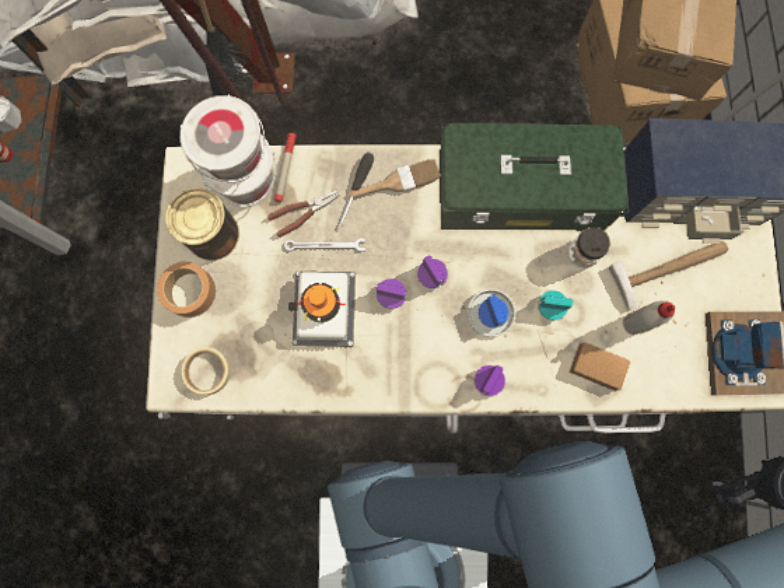

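View pics/a.png

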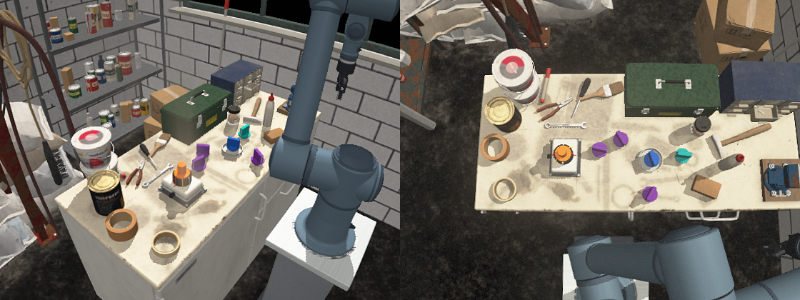

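Things that could be taken for the blue cap, in top-camera pixels: purple caps at (279,209), (309,194) and (350,271), teal cap at (396,218), blue cap in the dish at (352,223). I choose the blue one in the dish. For the plug, the orange knob in the neck at (227,214) is the only one. The bench is clear around (0.42,-0.03), so I can set the cap down there.

```bash
cat >> h.py <<'E'
def to(xy,yaw=None):
    "tool-frame shift/turn to reach world x,y,(z) and yaw (mod pi)"
    s=sensors.sense(); M=R.from_euler('xyz',s["eef_rot"]).as_matrix(); p=np.array(s["ee_pos"])
    t=p.copy(); t[:len(xy)]=xy; y0=np.arctan2(M[1,0],M[0,0])
    print("pos",p.round(4),"yaw",round(y0,3),"shift tool",(M.T@(t-p)).round(4), end=" ")
    if yaw is not None:
        d=(yaw-y0+np.pi/2)%np.pi-np.pi/2; print("turn about tool z",round(-d,3),"q6",round(s["q"][5],3))
    else: print()
def blob(p,hue,zlo,zhi,c,r=0.06,smin=90):
    "world pts of coloured pixels in a height band near c"
    hsv=cv2.cvtColor(p["image"],cv2.COLOR_RGB2HSV); m=(hsv[...,0]>=hue[0])&(hsv[...,0]<=hue[1])&(hsv[...,1]>smin)
    v,u=np.nonzero(m&(p["range_z"]>0)); w=depth_pts(p,np.c_[u,v])
    k=(w[:,2]>zlo)&(w[:,2]<zhi)&(np.hypot(*(w[:,:2]-c).T)<r); return w[k],np.c_[u,v][k]
def bar(w):
    "centre, yaw, size of an oblong blob"
    (c,(a,b),t)=cv2.minAreaRect((w[:,:2]*1000).astype(np.float32)); t=np.radians(t if a>=b else t+90)
    return np.array(c)/1000,(t+np.pi/2)%np.pi-np.pi/2,sorted((a,b))
E
python3 - <<'E'
from h import *
s=sensors.sense(); print({k:np.round(v,3) for k,v in s.items()})
p=cap("top")
w,_=blob(p,(100,125),0.058,0.075,[0.5,-0.17]); print(len(w),bar(w),w[:,2].mean())
w,_=blob(p,(5,20),0.12,0.14,[0.51,0.153]); print(len(w),bar(w),w.mean(0))
w=cap("wrist"); print(np.round(w["tool_from_camera"],3),w["fx"])
to([0.5,-0.17,0.25],0)
E
```

```text
{'time': np.float64(1.3), 'q': array([-1.32 ,  0.377,  0.081,  1.274, -0.   ,  1.461]), 'joint_velocities': array([ 0.001,  0.   , -0.001,  0.002, -0.001,  0.   ]), 'effort': array([-1.0000e-03, -4.6351e+01,  2.7016e+01,  0.0000e+00, -0.0000e+00,
        0.0000e+00]), 'ee_pos': array([ 0.203, -0.538,  0.256]), 'eef_rot': array([3.141, 0.   , 0.361]), 'ft_force': array([-0.136,  0.256, -0.635]), 'wrist_torque': array([-0.011, -0.06 , -0.036]), 'finger_force': np.float64(0.0), 'width': np.float64(0.085)}
127 (array([ 0.50661963, -0.17773981]), np.float64(0.3174296271775967), [16.427139282226562, 53.92824935913086]) 0.0654097723226782
130 (array([0.51702386, 0.15607819]), np.float64(-1.5557392977298337), [30.206541061401367, 31.035423278808594]) [0.5166352  0.15538521 0.13015472]
[[ 0.001 -0.958 -0.287  0.073]
 [ 1.     0.     0.001 -0.   ]
 [-0.    -0.287  0.958 -0.118]
 [ 0.     0.     0.     1.   ]] 315.234742490204
pos [ 0.203  -0.538   0.2563] yaw 0.361 shift tool [ 0.4078 -0.2395  0.0063] turn about tool z 0.361 q6 1.46
```

jog_arm:
  plan:
    - [0,0,0,0.0294,-0.0164,0,0.085]
    - [0,0,0,0.0294,-0.0164,0,0.085]
    - [0,0,0,0.0294,-0.0164,0,0.085]
    - [0,0,0,0.0294,-0.0164,0,0.085]
    - [0,0,0,0.0294,-0.0164,0,0.085]
    - [0,0,0,0.0294,-0.0164,0,0.085]
    - [0,0,0,0.0294,-0.0164,0,0.085]
    - [0,0,0,0.0294,-0.0164,0,0.085]
    - [0,0,0,0.0294,-0.0164,0,0.085]
    - [0,0,0,0.0294,-0.0164,0,0.085]

```text
time: 2.23
ee_pos: [0.421, -0.2794, 0.2565]
eef_rot: [3.141, -0.0, 0.361]
ft_force: [0.6, -0.3, 0.2]
width: 0.085
finger_force: 0.0
```

jog_arm:
  plan:
    - [0,0,0,0.0294,-0.0164,0,0.085]
    - [0,0,0,0.0294,-0.0164,0,0.085]
    - [0,0,0,0.0294,-0.0164,0,0.085]
    - [0,0,0,0.0294,-0.0164,0,0.085]
    - [0,0,-0.12,0,0,0,0.085]
    - [0,0,-0.12,0,0,0,0.085]
    - [0,0,-0.12,0,0,0,0.085]
    - [0,0,-0.12,0,0,0,0.085]
    - [0,0,-0.12,0,0,0,0.085]
    - [0,0,-0.12,0,0,0,0.085]

```text
time: 3.07
ee_pos: [0.5071, -0.1778, 0.2563]
eef_rot: [3.142, 0.0, 1.087]
ft_force: [0.5, -0.1, -0.5]
width: 0.0849
finger_force: 0.0
```

jog_arm:
  plan:
    - [0,0,-0.12,0,0,0,0.085]
    - [0,0,-0.12,0,0,0,0.085]
    - [0,0,-0.12,0,0,0,0.085]
    - [0,0,-0.12,0,0,0,0.085]
    - [0,0,-0.12,0,0,0,0.085]
    - [0,0,-0.12,0,0,0,0.085]
    - [0,0,-0.12,0,0,0,0.085]
    - [0,0,-0.12,0,0,0,0.085]
    - [0,0,-0.12,0,0,0,0.085]
    - [0,0,-0.12,0,0,0,0.085]

```text
time: 3.9
ee_pos: [0.507, -0.1779, 0.2563]
eef_rot: [-3.142, 0.0, 2.287]
ft_force: [-0.4, 0.1, 0.6]
width: 0.0849
finger_force: 0.0
```

jog_arm:
  plan:
    - [0,0,-0.12,0,0,0,0.085]
    - [0,0,-0.12,0,0,0,0.085]
    - [0,0,-0.12,0,0,0,0.085]
    - [0,0,-0.12,0,0,0,0.085]
    - [0,0,-0.12,0,0,0,0.085]
    - [0,0,-0.12,0,0,0,0.085]
    - [0,0,-0.12,0,0,0,0.085]
    - [0,0,-0.12,0,0,0,0.085]
    - [0,0,-0.12,0,0,0,0.085]
    - [0,0,-0.1,0,0,0,0.085]

```text
time: 4.73
ee_pos: [0.5071, -0.1779, 0.2564]
eef_rot: [-3.141, 0.0, -2.817]
ft_force: [0.0, -0.5, -0.6]
width: 0.085
finger_force: 0.0
```

```bash
python3 - <<'E'
from h import *
p=cap("wrist"); save(p,"w1.png")
w,px=blob(p,(100,125),0.055,0.075,[0.507,-0.178]); print(len(w),bar(w),w[:,2].mean(),np.median(px,0))
t=cap("top"); 
a=imaging.tip_of("cap_grip",p); print([(d["at"],d["confidence"]) for d in a[:2]])
for n in("cap_grip","dish_floor"):
  for d in imaging.tip_of(n,p)[:2]: print(n,np.round(d["at"]),d["confidence"],at_z(p,[d["at"]],0.05 if n=="cap_grip" else 0.004).round(4))
to([0.507,-0.178],0.317); print(sensors.sense()["time"])
E
```

```text
853 (array([ 0.50513937, -0.1764321 ]), np.float64(0.32042405221776815), [15.966684341430664, 55.217010498046875]) 0.0655642911061417 [275. 190.]
[([427.0, 271.1], 0.96), ([163.8, 162.5], 0.86)]
cap_grip [427. 271.] 0.96 [[0.5418 0.0233 0.05  ]]
cap_grip [164. 162.] 0.86 [[ 0.5163 -0.2942  0.05  ]]
pos [ 0.507  -0.1779  0.2563] yaw -2.825 shift tool [ 0.0001 -0.0001  0.    ] turn about tool z 0.0 q6 -0.772
4.9833
```

View pics/w1.png

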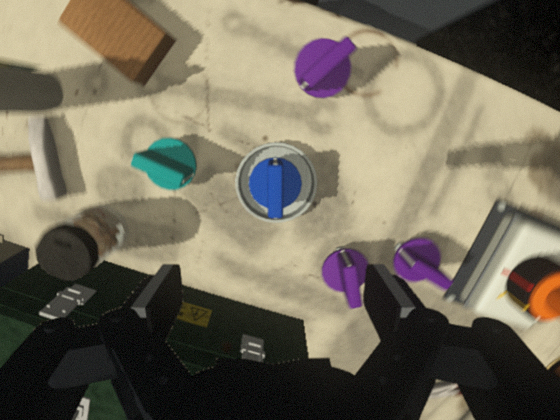

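The wrist picture shows the blue cap standing in the steel dish at (275,190), bar upright in the image, so it lines up with the tool's x axis. The purple caps at (323,68), (345,275) and (417,260) and the teal one at (165,163) are clear of it. Both views agree: bar top at 65.5 mm, yaw 0.32.

jog_arm:
  plan:
    - [0,0,0,0.0006,0.001,0.034,0.06]
    - [0,0,0,0,0,0.034,0.06]
    - [0,0,0,0,0,0.034,0.06]
    - [0,0,0,0,0,0.034,0.06]
    - [0,0,0,0,0,0.034,0.06]
    - [0,0,0,0,0,0.03,0.06]
    - [0,0,0,0,0,0,0.06]
    - [0,0,0,0,0,0,0.0]
    - [0,0,0,0,0,0,0.0]
    - [0,0,0,0,0,0,0.0]
  grip_force: 50

```text
time: 5.82
ee_pos: [0.5082, -0.1781, 0.0588]
eef_rot: [-3.138, 0.003, -2.823]
ft_force: [-0.3, -0.4, -0.4]
width: 0.0242
finger_force: 0.0
```

jog_arm:
  plan:
    - [0,0,0,0,0,0,0.0]
    - [0,0,0,0,0,0,0.0]
    - [0,0,0,0,0,0,0.0]
    - [0,0,0,0,0,0,0.0]

```text
time: 6.15
ee_pos: [0.5079, -0.178, 0.0584]
eef_rot: [-3.139, 0.003, -2.823]
ft_force: [0.4, 0.6, 6.9]
width: 0.015
finger_force: 54.4
```

jog_arm:
  plan:
    - [0,0,0,0,0,-0.03,0.0]
    - [0,0,0,0,0,-0.03,0.0]
    - [0,0,0,0,0,-0.03,0.0]
    - [0,0,0,0,0,0,0.0]
    - [0,0,0,0.0073,0.0335,0,0.0]
    - [0,0,0,0.0073,0.0335,0,0.0]
    - [0,0,0,0.0073,0.0335,0,0.0]
    - [0,0,0,0.0073,0.0335,0,0.0]
    - [0,0,0,0.0073,0.0335,0,0.0]
    - [0,0,0,0,0,0,0.0]

```text
time: 6.98
ee_pos: [0.4137, -0.0252, 0.1453]
eef_rot: [3.137, -0.004, -2.818]
ft_force: [-0.1, 0.3, -1.4]
width: 0.0154
finger_force: 53.2
```

jog_arm:
  plan:
    - [0,0,0,0,0,0.02,0.0]
    - [0,0,0,0,0,0.02,0.0]
    - [0,0,0,0,0,0.02,0.0]
    - [0,0,0,0,0,0.02,0.0]
    - [0,0,0,0,0,0.008,0.0]
    - [0,0,0,0,0,0.002,0.0]
    - [0,0,0,0,0,0,0.0]

```text
time: 7.57
ee_pos: [0.4187, -0.0297, 0.0561]
eef_rot: [3.141, -0.001, -2.823]
ft_force: [0.5, -0.4, -0.0]
width: 0.0153
finger_force: 53.2
```

jog_arm:
  plan:
    - [0,0,0,0,0,0.0015,0.0]
    - [0,0,0,0,0,0,0.0]
    - [0,0,0,0,0,0,0.0]

```text
time: 7.82
ee_pos: [0.4199, -0.0298, 0.0556]
eef_rot: [-3.14, 0.002, -2.822]
ft_force: [-1.3, -0.3, -0.7]
width: 0.0149
finger_force: 53.2
```

jog_arm:
  plan:
    - [0,0,0,0,0,0.002,0.0]
    - [0,0,0,0,0,0,0.0]
    - [0,0,0,0,0,0,0.0]

```text
time: 8.07
ee_pos: [0.4201, -0.0299, 0.0543]
eef_rot: [-3.14, 0.002, -2.822]
ft_force: [-3.4, 0.1, 11.7]
width: 0.0155
finger_force: 55.0
```

jog_arm:
  plan:
    - [0,0,0,0,0,0,0.05]
    - [0,0,0,0,0,0,0.07]
    - [0,0,0,0,0,-0.005,0.085]
    - [0,0,0,0,0,-0.04,0.085]
    - [0,0,0,0,0,-0.04,0.085]
    - [0,0,0,0,0,-0.04,0.085]
    - [0,0,0,0,0,-0.04,0.085]
    - [0,0,0,0,0,-0.04,0.085]
    - [0,0,0,-0.025,0.0242,0,0.085]
    - [0,0,0,-0.025,0.0242,0,0.085]

```text
time: 8.9
ee_pos: [0.4535, 0.0316, 0.2616]
eef_rot: [-3.138, 0.007, -2.827]
ft_force: [1.2, 0.3, -0.5]
width: 0.0849
finger_force: 0.0
```

jog_arm:
  plan:
    - [0,0,0,-0.025,0.0242,0,0.085]
    - [0,0,0,-0.025,0.0242,0,0.085]
    - [0,0,0,-0.025,0.0242,0,0.085]
    - [0,0,0,-0.025,0.0242,0,0.085]
    - [0,0,0,0,0,0,0.085]
    - [0,0,0,0,0,0,0.085]

```text
time: 9.4
ee_pos: [0.516, 0.1566, 0.2574]
eef_rot: [-3.141, -0.001, -2.82]
ft_force: [-0.3, -0.0, -0.8]
width: 0.085
finger_force: 0.0
```

```bash
python3 - <<'E'
from h import *
p=cap("wrist"); t=cap("top"); save(p,"w2.png")
for q in(p,t):
  w,px=blob(q,(5,20),0.124,0.14,[0.515,0.155]); c,r=cv2.minEnclosingCircle((w[:,:2]*1000).astype(np.float32)); print("knob",len(w),w.mean(0),c,r)
w,px=blob(t,(100,125),0.05,0.075,[0.42,-0.03]); print("cap",bar(w),w[:,2].mean())
# tank top: pts at z .045-.057
v,u=np.nonzero(p["range_z"]>0); w=depth_pts(p,np.c_[u,v]); k=(abs(w[:,2]-0.052)<.006)&(np.hypot(*(w[:,:2]-[0.51,0.152]).T)<.11); print("tank",k.sum(),bar(w[k]))
# dish: from top, rim ring pts
v,u=np.nonzero(t["range_z"]>0); w=depth_pts(t,np.c_[u,v]); k=(w[:,2]>.009)&(w[:,2]<.022)&(np.hypot(*(w[:,:2]-[0.507,-0.178]).T)<.07)
c,r=cv2.minEnclosingCircle((w[k,:2]*1000).astype(np.float32)); print("dish",k.sum(),c,r)
for n in("dish_floor","neck_mouth"):
  for d in imaging.tip_of(n,t)[:2]: print(n,np.round(d["at"]),d["confidence"],at_z(t,[d["at"]],0.004 if n=="dish_floor" else 0.085).round(4))
d=imaging.tip_of("neck_mouth",p)[:1]; print([at_z(p,[e["at"]],0.085) for e in d])
to([0.517,0.155,0.121]); print(sensors.sense()["time"],sensors.sense()["width"])
E
```

```text
knob 1148 [0.51525905 0.1563112  0.13065226] (516.551513671875, 156.5636749267578) 16.038726806640625
knob 76 [0.51842606 0.15038929 0.13063458] (517.52734375, 155.2996063232422) 15.685429573059082
cap (array([ 0.41906555, -0.03209423]), np.float64(0.32079666174378385), [15.780617713928223, 54.798824310302734]) 0.0614401863311066
tank 5522 (array([0.51564801, 0.12521228]), np.float64(1.553098023454666), [126.1662368774414, 155.98558044433594])
dish 202 (500.8816223144531, -181.18780517578125) 57.195316314697266
dish_floor [350. 225.] 0.93 [[ 0.5052 -0.1753  0.004 ]]
neck_mouth [414. 180.] 0.62 [[ 0.613 -0.338  0.085]]
neck_mouth [227. 213.] 0.56 [[0.5233 0.1575 0.085 ]]
[]
pos [0.5153 0.1542 0.258 ] yaw -2.824 shift tool [-0.0019  0.0002  0.137 ] 
9.65 0.08483704855778566
```

View pics/w2.png

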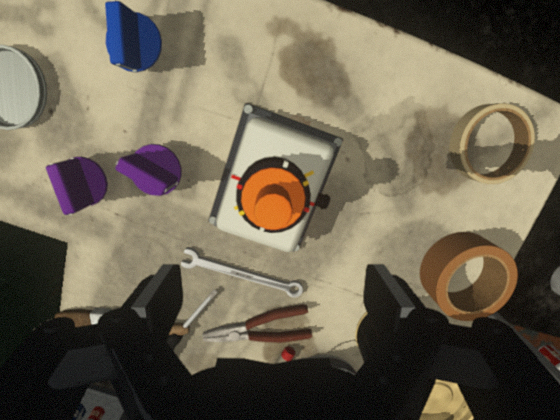

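The wrist picture shows the orange knob at (275,190) in the neck. White marks are at (285,163) and (262,230), yellow at (309,175) and (241,212), red at (237,180). The parked blue cap stands at (133,38) and the empty dish is at (12,87).

jog_arm:
  plan:
    - [0,0,0,-0.002,0.001,0.035,0.07]
    - [0,0,0,0,0,0.035,0.06]
    - [0,0,0,0,0,0.035,0.06]
    - [0,0,0,0,0,0.027,0.06]
    - [0,0,0,0,0,0.004,0.06]
    - [0,0,0,0,0,0,0.06]
    - [0,0,0,0,0,0,0.0]
    - [0,0,0,0,0,0,0.0]
    - [0,0,0,0,0,0,0.0]
    - [0,0,0,0,0,0,0.0]
  grip_force: 40

```text
time: 10.48
ee_pos: [0.5194, 0.1571, 0.1244]
eef_rot: [-3.14, 0.005, -2.823]
ft_force: [-1.1, -1.1, 7.8]
width: 0.0307
finger_force: 40.4
```

jog_arm:
  plan:
    - [0,0,0,0,0,0,0.0]
    - [0,0,0,0,0,0,0.0]

```text
time: 10.65
ee_pos: [0.5194, 0.1571, 0.1244]
eef_rot: [-3.14, 0.005, -2.823]
ft_force: [0.1, -1.9, 8.0]
width: 0.0308
finger_force: 40.4
```

jog_arm:
  plan:
    - [0,0,0,0,0,-0.025,0.0]
    - [0,0,0,0,0,-0.035,0.0]
    - [0,0,0,0,0,-0.035,0.0]
    - [0,0,0,0.0118,-0.0312,0,0.0]
    - [0,0,0,0.0118,-0.0312,0,0.0]
    - [0,0,0,0.0118,-0.0312,0,0.0]
    - [0,0,0,0.0118,-0.0312,0,0.0]
    - [0,0,0,0.0118,-0.0312,0,0.0]
    - [0,0,0,0.0118,-0.0312,0,0.0]
    - [0,0,0,0,0,0,0.0]

```text
time: 11.48
ee_pos: [0.5094, -0.0482, 0.2179]
eef_rot: [-3.137, 0.001, -2.829]
ft_force: [0.4, -0.3, -0.4]
width: 0.0305
finger_force: 40.0
```

```bash
python3 - <<'E'
from h import *
p=cap("wrist"); t=cap("top"); save(p,"w3.png")
for q in(p,t):
  for d in imaging.cut_out("dish_floor",q)[:1]+[]:
    v,u=np.nonzero(d["region"]); w=depth_pts(q,np.c_[u,v]); k=(w[:,2]<.03)&(w[:,2]>-.01); w=w[k]; 
    c,(a,b),_=cv2.fitEllipse(cv2.convexHull((w[:,:2]*1000).astype(np.float32))); print("cut",d["confidence"],d["at"],c,a,b)
  for d in imaging.tip_of("dish_floor",q)[:2]: print(np.round(d["at"]),d["confidence"],at_z(q,[d["at"]],0.004).round(4))
  v,u=np.nonzero(q["range_z"]>0); w=depth_pts(q,np.c_[u,v]); k=(w[:,2]>.0105)&(w[:,2]<.02)&(np.hypot(*(w[:,:2]-[0.506,-0.177]).T)<.06)
  (x,y),_,_=cv2.fitEllipse(cv2.convexHull((w[k,:2]*1000).astype(np.float32))); print("rim",k.sum(),x,y)
  w,px=blob(q,(5,20),0.0,0.4,[0.51,-0.02],.08); print("plug",len(w),len(w) and np.percentile(w[:,2],[2,98]))
to([0.505,-0.176]); print(sensors.sense()["finger_force"],sensors.sense()["width"])
E
```

```text
cut 0.71 [155.6, 150.0] (509.7983703613281, -178.0508575439453) 98.51123046875 104.59791564941406
[158. 152.] 0.91 [[ 0.5105 -0.1761  0.004 ]]
rim 1352 507.2204895019531 -174.11195373535156
plug 12496 [0.18339928 0.28204037]
cut 0.95 [358.4, 225.0] (508.4982604980469, -184.18869018554688) 71.48374938964844 98.9646224975586
[349. 224.] 0.82 [[ 0.5063 -0.1725  0.004 ]]
[229. 212.] 0.38 [[0.5416 0.1626 0.004 ]]
rim 98 508.7523498535156 -178.26925659179688
plug 0 0
pos [ 0.509  -0.0419  0.2171] yaw -2.821 shift tool [ 0.0461 -0.126  -0.    ] 
40.04392129601911 0.030436445199429115
```

View pics/w3.png

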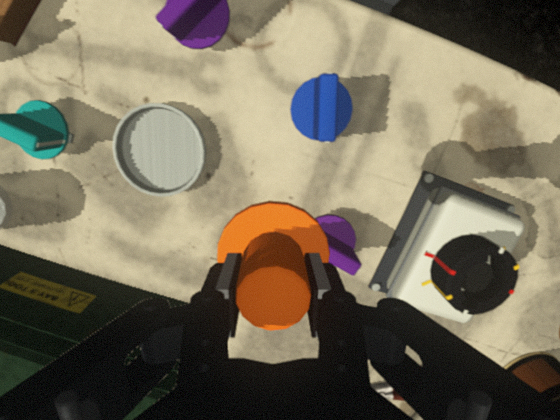

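The wrist picture shows the plug held square between the fingers at (273,265), the empty dish at (160,150), the parked blue cap at (322,108) and the open neck at (475,273). Next I carry the plug to the dish.

jog_arm:
  plan:
    - [0,0,0,0.011,-0.0317,0,0.0]
    - [0,0,0,0.011,-0.0317,0,0.0]
    - [0,0,0,0.011,-0.0317,0,0.0]
    - [0,0,0,0.011,-0.0317,0,0.0]
    - [0,0,0,0,0,0.03,0.0]
    - [0,0,0,0,0,0.04,0.0]
    - [0,0,0,0,0,0.04,0.0]
    - [0,0,0,0,0,0.035,0.0]
    - [0,0,0,0,0,0.01,0.0]
    - [0,0,0,0,0,0,0.0]

```text
time: 12.62
ee_pos: [0.5044, -0.1749, 0.0589]
eef_rot: [3.137, -0.005, -2.821]
ft_force: [-0.3, 0.5, -0.0]
width: 0.031
finger_force: 40.1
```

jog_arm:
  plan:
    - [0,0,0,0,0,0.002,0.0]
    - [0,0,0,0,0,0,0.0]
    - [0,0,0,0,0,0,0.0]

```text
time: 12.87
ee_pos: [0.5091, -0.1779, 0.0622]
eef_rot: [-3.138, 0.003, -2.822]
ft_force: [-0.1, -0.4, -0.7]
width: 0.0308
finger_force: 40.1
```

jog_arm:
  plan:
    - [0,0,0,0,0,0.007,0.0]
    - [0,0,0,0,0,0.002,0.0]
    - [0,0,0,0,0,0,0.0]
    - [0,0,0,0,0,0,0.0]

```text
time: 13.2
ee_pos: [0.5077, -0.1776, 0.0514]
eef_rot: [-3.14, 0.001, -2.822]
ft_force: [0.9, -0.7, 1.4]
width: 0.0308
finger_force: 40.4
```

jog_arm:
  plan:
    - [0,0,0,0,0,0.002,0.0]
    - [0,0,0,0,0,0,0.0]
    - [0,0,0,0,0,0,0.0]

```text
time: 13.45
ee_pos: [0.5078, -0.1776, 0.0514]
eef_rot: [-3.14, 0.002, -2.822]
ft_force: [-3.2, 2.0, 18.1]
width: 0.0308
finger_force: 42.1
```

jog_arm:
  plan:
    - [0,0,0,0,0,-0.001,0.05]
    - [0,0,0,0,0,0,0.07]
    - [0,0,0,0,0,0,0.08]
    - [0,0,0,0,0,-0.02,0.08]
    - [0,0,0,0,0,-0.04,0.08]
    - [0,0,0,0,0,-0.04,0.08]
    - [0,0,0,0,0,-0.04,0.08]
    - [0,0,0,0,0,-0.04,0.08]
    - [0,0,0,0,0,-0.025,0.08]
    - [0,0,0,-0.0113,0.0315,0,0.08]

```text
time: 14.28
ee_pos: [0.5112, -0.1488, 0.2608]
eef_rot: [-3.132, 0.008, -2.828]
ft_force: [2.4, 0.7, 0.0]
width: 0.0799
finger_force: 0.0
```

jog_arm:
  plan:
    - [0,0,0,-0.0113,0.0315,0,0.08]
    - [0,0,0,-0.0113,0.0315,0,0.08]
    - [0,0,0,-0.0113,0.0315,0,0.08]
    - [0,0,0,-0.0113,0.0315,0,0.08]
    - [0,0,0,-0.0113,0.0315,0,0.08]
    - [0,0,0,-0.0113,0.0315,0,0.08]
    - [0,0,0,-0.0113,0.0315,0,0.08]
    - [0,0,0,-0.0113,0.0315,0,0.08]
    - [0,0,0,-0.0113,0.0315,0,0.08]
    - [0,0,0,0,0,0,0.08]

```text
time: 15.12
ee_pos: [0.5148, 0.1624, 0.254]
eef_rot: [3.139, -0.0, -2.816]
ft_force: [-0.2, 0.0, 0.5]
width: 0.0797
finger_force: 0.0
```

jog_arm:
  plan:
    - [0,0,0,0,0,0,0.08]
    - [0,0,0,0,0,0,0.08]

```text
time: 15.28
ee_pos: [0.5151, 0.157, 0.2542]
eef_rot: [-3.141, -0.001, -2.822]
ft_force: [-0.7, -0.9, -0.1]
width: 0.08
finger_force: 0.0
```

```bash
cat > neck.py <<'E'
from h import *
p=cap("wrist"); t=cap("top"); s=sensors.sense(); print(s["time"],np.round(s["ee_pos"],4))
save(p,"neck.png",(180,100,370,280),3)
v,u=np.nonzero(p["range_z"]>0); w=depth_pts(p,np.c_[u,v]); c0=np.array([0.517,0.156])
k=(abs(w[:,2]-.085)<.006)&(np.hypot(*(w[:,:2]-c0).T)<.05); print("rim z",np.median(w[k,2]),k.sum())
h=cv2.convexHull((w[k,:2]*1000).astype(np.float32)); print("rim outer",cv2.fitEllipse(h),cv2.minEnclosingCircle(h))
k2=(abs(w[:,2]-.052)<.006)&(np.hypot(*(w[:,:2]-c0).T)<.1); print("body",bar(w[k2]),k2.sum())
c=np.array(cv2.fitEllipse(h)[0])/1000
hsv=cv2.cvtColor(p["image"],cv2.COLOR_RGB2HSV)
H,S,V=[hsv[v,u,i].astype(int) for i in range(3)]
g=at_z(p,np.c_[u,v],0.085); rr=np.hypot(*(g[:,:2]-c).T); a=np.arctan2(*(g[:,:2]-c).T[::-1]); on=(rr>.02)&(rr<.036)&k
for n,m in(("white",(V>140)&(S<70)),("yellow",(H>18)&(H<36)&(S>110)&(V>110)),("red",((H<8)|(H>172))&(S>120)&(V>90))):
    m=m&on; e=np.angle(np.exp(2j*a[m]).mean())/2; print(n,m.sum(),"axis",round(e,3), np.degrees(a[m]).round(0)[::max(1,m.sum()//12)])
w,px=blob(t,(100,125),0.055,0.075,[0.42,-0.03]); print("cap top",bar(w),w[:,2].mean())
w,px=blob(p,(100,125),0.055,0.075,[0.42,-0.03]); print("cap wrist",len(w),len(w) and bar(w))
w,px=blob(t,(5,20),0.045,0.075,[0.507,-0.177]); print("plug knob",len(w),cv2.minEnclosingCircle((w[:,:2]*1000).astype(np.float32)),w[:,2].max())
to([0.419,-0.032,0.256],0.32)
E
python3 neck.py
```

```text
15.3833 [0.5153 0.1562 0.2545]
rim z 0.08494710071456235 2755
rim outer ((516.3317260742188, 156.57418823242188), (71.225830078125, 72.0908203125), 51.7921142578125) ((516.5391845703125, 156.7069854736328), 36.643802642822266)
body (array([0.51608643, 0.156545  ]), np.float64(-0.014794259329553583), [93.26172637939453, 125.858154296875]) 6097
white 58 axis -0.103 [-179.  177.  178. -179.  175.  177.  177.  -85.  -78.  -64.   -3.   -3.
    3.    2.    2.]
yellow 57 axis -0.809 [137. 136. 136. 133. 133. 132. 130. 129. -49. -47. -47. -44. -43. -43.
 -40.]
red 58 axis 1.551 [-101.  -94.  -93.  -90.  -92.  -89.  -87.  -89.  -87.   92.   90.   88.
   86.   84.   84.]
cap top (array([ 0.41912619, -0.03211333]), np.float64(0.31894376741536123), [15.87502670288086, 54.38020706176758]) 0.06122611303228695
cap wrist 1139 (array([ 0.41899753, -0.02998136]), np.float64(0.31346584479014994), [17.11027717590332, 54.83515167236328])
plug knob 117 ((506.5068359375, -179.58126831054688), 15.784835815429688) 0.06534698557832241
pos [0.5153 0.1562 0.2545] yaw -2.824 shift tool [ 0.1503 -0.1487 -0.0013] turn about tool z -0.002 q6 -0.141
```

View pics/neck.png

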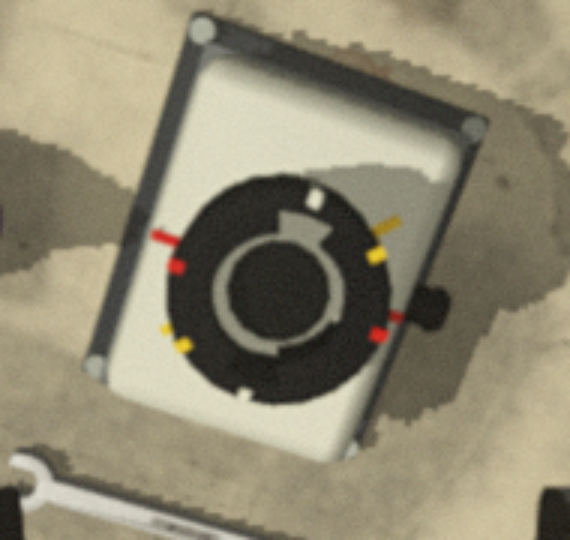

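The close crop shows the empty neck centred near (279,290), with white slot marks at (316,198) and (245,393), yellow at (377,255) and (183,345), and red at (377,334) and (176,267). That puts the tank yaw at about -0.018 and the neck centre at (0.5163,0.1566). The plug stands in the dish with its knob top at 65 mm (expected 58 mm, so I will check this below). Next I pick up the cap.

jog_arm:
  plan:
    - [0,0,0,0.025,-0.0248,0,0.08]
    - [0,0,0,0.025,-0.0248,0,0.08]
    - [0,0,0,0.025,-0.0248,0,0.08]
    - [0,0,0,0.025,-0.0248,0,0.08]
    - [0,0,0,0.025,-0.0248,0,0.08]
    - [0,0,0,0.025,-0.0248,0,0.08]
    - [0,0,0,0,0,0,0.08]
    - [0,0,0,0,0,0,0.08]
    - [0,0,0,0,0,0,0.07]

```text
time: 16.13
ee_pos: [0.4197, -0.0316, 0.255]
eef_rot: [3.142, 0.001, -2.825]
ft_force: [0.5, 0.4, -0.1]
width: 0.071
finger_force: 0.0
```

```bash
python3 - <<'E'
from h import *
p=cap("wrist"); t=cap("top")
for q in(p,t):
  w,px=blob(q,(5,20),0.0,0.1,[0.507,-0.177],.05); print("plug",len(w),np.percentile(w[:,2],[5,25,50,75,95]).round(4)); k=w[:,2]>.045
  print("knob",cv2.minEnclosingCircle((w[k,:2]*1000).astype(np.float32)),np.median(w[k,2])); k=~k
  print("flange",cv2.minEnclosingCircle((w[k,:2]*1000).astype(np.float32)),np.median(w[k,2]))
save(p,"w5.png",(0,0,300,300),2)
w,px=blob(p,(100,125),0.055,0.075,[0.42,-0.03]); print("cap wrist",len(w),bar(w),w[:,2].mean())
for d in imaging.tip_of("cap_grip",p)[:3]: print(np.round(d["at"]),d["confidence"],at_z(p,[d["at"]],0.046).round(4))
to(bar(w)[0],bar(w)[1])
E
```

```text
plug 2118 [0.016  0.018  0.0196 0.0571 0.0587]
knob ((504.93035888671875, -177.96975708007812), 16.16077995300293) 0.05773658700200207
flange ((511.8858337402344, -181.25189208984375), 37.501747131347656) 0.0182387190072269
plug 54 [0.0133 0.0166 0.0182 0.0202 0.0343]
knob ((503.1866455078125, -194.74615478515625), 4.540075302124023) 0.05656932225809719
flange ((501.180419921875, -198.31332397460938), 22.28031349182129) 0.017724377208503173
cap wrist 806 (array([ 0.41794427, -0.03146215]), np.float64(0.3256174160805043), [15.230300903320312, 55.349639892578125]) 0.06170195928133843
[ 20. 206.] 0.97 [[ 0.5271 -0.2987  0.046 ]]
[285. 297.] 0.9 [[0.5401 0.0227 0.046 ]]
[277. 188.] 0.8 [[ 0.418  -0.0271  0.046 ]]
pos [ 0.4201 -0.0304  0.2548] yaw -2.821 shift tool [ 0.0024 -0.0004 -0.    ] turn about tool z -0.005 q6 -0.544
```

View pics/w5.png

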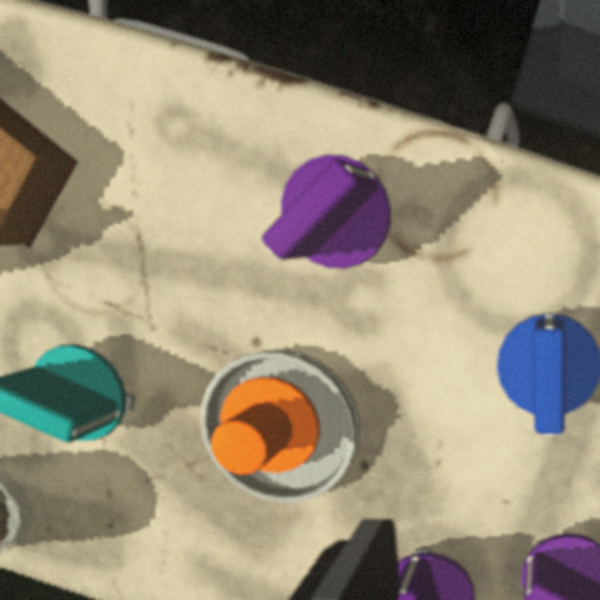

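The picture shows the plug upright inside the dish: knob top at (240,447), flange centre at (268,425), dish centre at (279,426), so about 7 mm off centre and within tolerance. Knob top and flange top read 58 mm and 18 mm, as they should. The blue cap stands at (548,370).

jog_arm:
  plan:
    - [0,0,0,0.0015,0,0.035,0.06]
    - [0,0,0,0,0,0.035,0.06]
    - [0,0,0,0,0,0.035,0.06]
    - [0,0,0,0,0,0.035,0.06]
    - [0,0,0,0,0,0.035,0.06]
    - [0,0,0,0,0,0.025,0.06]
    - [0,0,0,0,0,0.002,0.06]
    - [0,0,0,0,0,0,0.06]
    - [0,0,0,0,0,0,0.03]
    - [0,0,0,0,0,0,0.0]
  grip_force: 80

```text
time: 17.12
ee_pos: [0.4203, -0.0316, 0.0546]
eef_rot: [-3.14, 0.003, -2.822]
ft_force: [0.0, 0.2, 0.0]
width: 0.0367
finger_force: 0.0
```

jog_arm:
  plan:
    - [0,0,0,0,0,0,0.0]
    - [0,0,0,0,0,0,0.0]
    - [0,0,0,0,0,0,0.0]
    - [0,0,0,0,0,0,0.0]

```text
time: 17.45
ee_pos: [0.4196, -0.0317, 0.0541]
eef_rot: [-3.14, 0.003, -2.822]
ft_force: [-1.6, 0.5, 6.5]
width: 0.0145
finger_force: 79.3
```

jog_arm:
  plan:
    - [0,0,0,0,0,-0.02,0.0]
    - [0,0,0,0,0,-0.04,0.0]
    - [0,0,0,0,0,-0.04,0.0]
    - [0,0,0,0,0,-0.04,0.0]
    - [0,0,0,-0.025,0.0248,0,0.0]
    - [0,0,0,-0.025,0.0248,0,0.0]
    - [0,0,0,-0.025,0.0248,0,0.0]
    - [0,0,0,-0.025,0.0248,0,0.0]
    - [0,0,0,-0.025,0.0248,0,0.0]
    - [0,0,0,-0.025,0.0248,0,0.0]

```text
time: 18.28
ee_pos: [0.5143, 0.1584, 0.1929]
eef_rot: [-3.141, 0.0, -2.822]
ft_force: [0.1, -0.4, -0.4]
width: 0.0151
finger_force: 78.4
```

jog_arm:
  plan:
    - [0,0,0.112,0,0,0,0.0]
    - [0,0,0.112,0,0,0,0.0]
    - [0,0,0.112,0,0,0,0.0]
    - [0,0,0,0,0,0,0.0]
    - [0,0,0,0,0,0,0.0]

```text
time: 18.7
ee_pos: [0.5137, 0.1568, 0.1928]
eef_rot: [-3.141, -0.0, 3.128]
ft_force: [-0.3, -0.2, -1.6]
width: 0.015
finger_force: 78.3
```

```bash
python3 - <<'E'
from h import *
p=cap("wrist"); save(p,"w6.png"); s=sensors.sense(); pos=np.array(s["ee_pos"])
w,px=blob(p,(100,125),0.08,0.3,pos[:2],.06,70); print(len(w),np.percentile(w[:,2],[5,50,95,99]).round(4),pos.round(4))
f=w[abs(w[:,2]-(pos[2]-.032))<.004]; h=cv2.convexHull((f[:,:2]*1000).astype(np.float32)); print("flange",len(f),cv2.fitEllipse(h),cv2.minEnclosingCircle(h))
b=w[w[:,2]>pos[2]-.004]; print("bar",len(b),len(b) and (bar(b),b.min(0),b.max(0)))
to([0.5163,0.1566],-0.018); print(s["ft_force"],s["width"],s["time"])
E
```

```text
11767 [0.16   0.2003 0.2585 0.2651] [0.5138 0.1567 0.1928]
flange 3295 ((512.008056640625, 156.52899169921875), (59.1257438659668, 59.4089241027832), 91.82437133789062) ((512.0467529296875, 156.38153076171875), 29.829730987548828)
bar 7933 ((array([0.51092856, 0.15337042]), np.float64(1.2490927255418862), [56.0908088684082, 111.43287658691406]), array([0.48390551, 0.09814932, 0.1887964 ]), array([0.5399655 , 0.21502697, 0.2684101 ]))
pos [0.5138 0.1567 0.1928] yaw 3.127 shift tool [-0.0025 -0.0001 -0.    ] turn about tool z 0.004 q6 0.192
[-0.29602536  0.39311091 -2.27618751] 0.015094938759043903 18.75
```

View pics/w6.png

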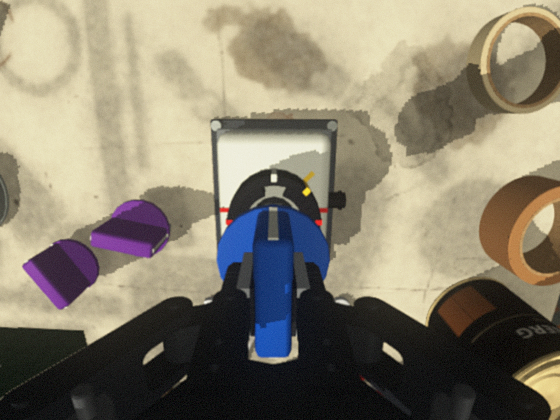

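The wrist picture shows the cap held upright above the neck, flange near (273,255). Its stripe at (274,222) lines up with the front white mark at (274,176). The cap centre is 4.3 mm short in x. I correct that and lower it.

jog_arm:
  plan:
    - [0,0,0.004,-0.0043,0,0.02,0.0]
    - [0,0,0,0,0,0.02,0.0]
    - [0,0,0,0,0,0.01,0.0]
    - [0,0,0,0,0,0,0.0]
    - [0,0,0,0,0,0,0.0]
    - [0,0,0,0,0,0,0.0]

```text
time: 19.25
ee_pos: [0.5187, 0.1568, 0.1437]
eef_rot: [3.141, 0.001, 3.121]
ft_force: [0.1, -0.4, -1.1]
width: 0.0151
finger_force: 78.3
```

```bash
python3 - <<'E'
from h import *
p=cap("wrist"); s=sensors.sense(); pos=np.array(s["ee_pos"])
w,px=blob(p,(100,125),0.08,0.3,pos[:2],.06,70)
f=w[abs(w[:,2]-(pos[2]-.032))<.004]; h=cv2.convexHull((f[:,:2]*1000).astype(np.float32)); print("flange",len(f),np.median(f[:,2]),cv2.fitEllipse(h)[:2])
to([0.5163,0.1566],-0.018)
E
```

```text
flange 3315 0.11161167974265204 ((516.5135498046875, 156.5207977294922), (58.502357482910156, 58.87090301513672))
pos [0.519  0.1569 0.144 ] yaw 3.121 shift tool [ 0.0027 -0.0004 -0.    ] turn about tool z -0.002 q6 0.197
```

Cap centre is at (0.5165,0.1565) against the neck's (0.5163,0.1566). It fits, so I go down.

jog_arm:
  plan:
    - [0,0,0,0,0,0.004,0.0]
    - [0,0,0,0,0,0.004,0.0]
    - [0,0,0,0,0,0.003,0.0]
    - [0,0,0,0,0,0,0.0]
    - [0,0,0,0,0,0,0.0]

```text
time: 19.72
ee_pos: [0.5179, 0.1568, 0.1315]
eef_rot: [-3.141, -0.001, 3.121]
ft_force: [-0.7, -0.6, -1.3]
width: 0.015
finger_force: 78.3
```

jog_arm:
  plan:
    - [0,0,0,0,0,0.004,0.0]
    - [0,0,0,0,0,0.003,0.0]
    - [0,0,0,0,0,0,0.0]
    - [0,0,0,0,0,0,0.0]

```text
time: 20.05
ee_pos: [0.5188, 0.1569, 0.1251]
eef_rot: [3.141, 0.001, 3.121]
ft_force: [0.1, 0.9, 2.1]
width: 0.015
finger_force: 78.7
```

jog_arm:
  plan:
    - [0,0,0,0,0,0.003,0.0]
    - [0,0,0,0,0,0,0.0]
    - [0,0,0,0,0,0,0.0]

```text
time: 20.3
ee_pos: [0.5188, 0.1569, 0.1231]
eef_rot: [3.141, 0.002, 3.121]
ft_force: [-3.5, -0.7, 8.9]
width: 0.0147
finger_force: 79.9
```

jog_arm:
  plan:
    - [0,0,0.08,0,-0.0002,0,0.0]
    - [0,0,0.08,0,-0.0002,0,0.0]
    - [0,0,0.08,0,-0.0002,0,0.0]
    - [0,0,0.08,0,-0.0002,0,0.0]
    - [0,0,0.08,0,-0.0002,0,0.0]
    - [0,0,0,0,0,0,0.0]
    - [0,0,0,0,0,0,0.0]

```text
time: 20.88
ee_pos: [0.5195, 0.1565, 0.1231]
eef_rot: [3.139, 0.002, 2.721]
ft_force: [0.4, 1.9, 8.2]
width: 0.0149
finger_force: 79.5
```

```bash
cat > chk.py <<'E'
from h import *
import sys
p=cap("wrist"); s=sensors.sense(); pos=np.array(s["ee_pos"])
if len(sys.argv)>1: save(p,sys.argv[1])
w,px=blob(p,(100,125),0.08,0.3,pos[:2],.06,70)
f=w[abs(w[:,2]-(pos[2]-.032))<.004]; h=cv2.convexHull((f[:,:2]*1000).astype(np.float32)); print("flange",len(f),np.median(f[:,2]),cv2.fitEllipse(h)[:2])
# front bar stripe: white-ish, line from cap centre; direction of bar top front edge
b=w[(w[:,2]>pos[2]-.022)&(w[:,2]<pos[2]+.006)]; d=b[:,:2]-[0.5163,0.1566]; far=np.hypot(*d.T)>.02; d=d[far&(np.hypot(*d.T)<.033)]; print("bar yaw",len(d),len(d) and np.angle(np.exp(2j*np.arctan2(d[:,1],d[:,0])).mean())/2)
to([0.5163,0.1566],-0.803); print(np.round(s["ft_force"],1),np.round(s["wrist_torque"],2),s["finger_force"],s["width"])
E
python3 chk.py
```

```text
flange 3348 0.09101656524741861 ((517.7953491210938, 156.9371795654297), (58.7706184387207, 59.43776321411133))
bar yaw 720 -0.4468586514852394
pos [0.5195 0.1565 0.1232] yaw 2.721 shift tool [ 0.003  -0.0012 -0.    ] turn about tool z 0.382 q6 0.596
[0.  0.9 7.1] [ 0.19  0.09 -0.1 ] 79.54132676124573 0.015162241106948195
```

jog_arm:
  plan:
    - [0,0,0.08,0.0002,-0.0004,0,0.0]
    - [0,0,0.08,0.0002,-0.0004,0,0.0]
    - [0,0,0.08,0.0002,-0.0004,0,0.0]
    - [0,0,0.08,0.0002,-0.0004,0,0.0]
    - [0,0,0.062,0,-0.0002,0,0.0]
    - [0,0,0,0,0,0,0.0]
    - [0,0,0,0,0,0,0.0]
    - [0,0,0,0,0,0,0.0]

```text
time: 21.6
ee_pos: [0.5183, 0.1551, 0.1232]
eef_rot: [3.138, 0.002, 2.339]
ft_force: [0.6, 1.0, 6.2]
width: 0.0147
finger_force: 79.4
```

```bash
python3 chk.py w7.png; python3 -c "
from h import *
t=cap('top'); w,_=blob(t,(100,125),0.118,0.14,[0.5163,0.1566]); print(len(w), len(w) and (bar(w),w[:,2].mean()))"
```

```text
flange 3354 0.09107425703834802 ((516.9497680664062, 156.0511016845703), (58.67159652709961, 59.45960235595703))
bar yaw 734 -0.8020834127680051
pos [0.5183 0.1551 0.1232] yaw 2.339 shift tool [ 0.0025 -0.0004 -0.    ] turn about tool z 0.0 q6 0.976
[0.8 0.8 6. ] [ 0.03 -0.15 -0.07] 79.3679666519165 0.015284223480601851
0 0
```

View pics/w7.png

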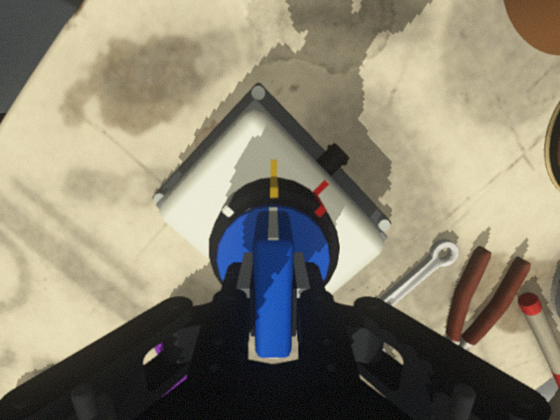

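The picture shows the bar's white stripe at (273,225) pointing straight at the yellow mark at (274,180), with the white mark at (228,211) and the red at (320,197) to either side. The cap is fully down, centred within 1 mm and still gripped, so I hand the job in.

```bash
python3 -c "
from h import *
print(job.sign_off())"
```

```text
the job is handed in; nothing more can be done
None
```

I handed the job in with the plug upright in the dish, about 7 mm off centre, and the blue cap pressed fully down in the neck, stripe on the yellow mark and still gripped; sign-off returned no verdict.

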